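# Hang the pressure gauge in its notch between two pipe unions

### The arm

A 6-joint arm with a two-finger parallel gripper is mounted at the origin on the work surface. World frame = base frame: x ahead of the robot, y to its left, z up, the work surface at z = 0. Lengths are in m, angles in rad, forces in N, time in s.
With the tool pointing down it reaches from about 0.35 to 0.85 m from the base axis. Payload 8.1 kg.
Tool frame: the origin (TCP) lies midway between the tips of the shut fingers; the grasp point (between the pads) lies 19 mm behind it; z points along the fingers, y is the direction in which the jaws open and shut (so a half turn about z gives the same grasp; the last joint's range is limited). The gripper opens to 85 mm and grips with 20 to 120 N. Pads are 22 mm wide; open, the fingers measure 114 mm over their backs; the gripper's body (76 mm by 85 mm) begins 54 mm behind the grasp point. The pads swing forward as they close: fully open they stand 13 mm farther back than shut.
Start: joints at [1.259, 0.13, 1.488, -0, 1.523, -0.085], TCP at [0.135, 0.585, 0.231] pointing down, gripper open.
Joint ranges: [-2.96, 2.96], [-0.89, 2.26], [0.02, 2.5], [-1.34, 4.48], [0, 2.73], [-2.66, 2.66]. Speed limits (rad/s): [2.39, 2.39, 2.79, 3.14, 3.14, 3.14].

### API

Orientations are given as a unit quaternion [w, x, y, z].
In Python, from bench import bot gives the robot as it stands.
- The arm moves only by the tool step_arm, never from a script. Its arguments are lists of equal length, an entry for each row: "hand": the closure in counts, from 0 (fully open) to 255 (shut); "xyz": the shift along the tool's x, y, z in cm, a list of three; "turn": the turn about the tool's z in rad. In form: {"hand": [hand, ...], "xyz": [[x, y, z], ...], "turn": [turn, ...]}. A call has exactly 10 rows; each row is the pose to reach, as a shift and turn from the pose commanded when the call began, along the tool's axes at that moment; what a row does not reach only later rows make up. A row lasts 1/12 s, in which the tool goes at most 41.7 mm and 7.16 degrees, less where a joint would pass 70% of its speed; a pose out of reach is approached as far as the arm can. A call with a gripper value outside its range is refused whole. The fingers move at their own pace and stop on an object; the grip force is fixed at half the most. Time passes only in rows, so rows that repeat a pose let the fingers close, or fill a call up. It gives the time, the measured TCP pose, the force and the opening at its end, in the units of the state.
- bot.get_state(): the state, without advancing time (a new reading comes with each control period).
- bot.read_camera(name): name is "side" or "top" or "wrist"; returns (picture, depth): 480x640x3 uint8, red, green, blue; 480x640 float32, m along the optical axis (not along the pixel's ray), 0 where there is no reading.
- bot.camera_params(name): a dict with "fov_y" (degrees; the focal length in pixels is half the picture's height over the tangent of half this angle, whatever the lens; pixels are square), "cx", "cy" (the principal point, pixels), "T" (4x4, takes a point from camera to world coordinates); the wrist camera has in their place "tool_from_camera" (4x4, takes a point from camera to tool coordinates, whose origin is the TCP and whose axes are the flange's). Camera axes: x right, y down, z forward; pixel columns grow to the right and rows downward; lengths in m; the calibration is good to about 2 mm. A picture is of the moment at which its call begins: read the wrist's pose just before it. camera_params takes no time and is no camera call.
- bot.sign_off(): hands the job in, once; it reports no verdict.
Trained networks look in the newest picture that a camera, given by its name, has taken for a name from the list of things; names that differ only in an ending like _2 or _b are one class to them, and where a whole thing is asked for, a point or a joint stands for the part that bears it (a point fixed in the world has none). Each returns a list of dicts, best first, with "score" (0 to 1); they miss things now and then, are a little off and sometimes report something else, mostly with a low value. They report only what shows in the picture. A call takes as long as a camera call. They do not tell look-alikes from the thing itself.
- bot.spot_in(label, camera): "xyz" ([x, y, z] in m, in world coordinates, good to about 4 mm: the middle of the surface that is visible of it).
- bot.regions_of(label, camera): "pixels" (480x640 bool, what is visible of it).
- bot.place_of(label, camera): "xyz" ([x, y, z] in m, in world coordinates, good to about 4 mm: a listed point, or the origin of a listed thing).
The state is a dict: "time_s": time; "q": joint angles; "qd": joint speeds; "effort": joint torques, N m; "eef_pos": TCP position; "eef_rot": TCP orientation; "ft_force": force on the tool from outside, world axes, zero at the start; "torque": the same for the moment, N m; "gripper_width": finger opening in m.
Only numpy, scipy, OpenCV 4.12 (cv2) and the standard library are available. Lean on these libraries where they do the work, as an engineer would, in place of code of your own. Each camera call takes 0.05 s, during which the arm holds its last target. There are 200 camera calls.

### The job

Lift the pressure gauge off its stand by the flat tab of its hook and lower it between the two hanging pipe unions so that its hook drops fully home in the notch of the flat bar, then let go. The bar has been shoved endways in its bushes, so feel gently along it for the notch, never bearing down on the rack with 20 N or more. Do not push the unions along or off the bar, and leave the gasket ring and the thermostat where they are.

Things in the scene. Friction and masses are not known exactly. Their poses are not given: they have to be found in the camera images.
- gauge: Brass pressure gauge on a flat steel hook, 0.24 to 0.34 kg. Origin: middle of the underside of the hook's arm, which bears on a bar; z up, dial to -x. Hook = inverted U: arm 26 mm in x, 12 wide in y, 8 thick; legs 16 mm apart inside (x -8 to 8); rear leg (+x) down to z = -24, its last 12 mm flared out; front leg runs down to the gauge. Hung freely it leans up to 0.15 rad, foot to +x.
- tab (a point): Where to grip the gauge: middle of the upright flat tab above its hook, 44 mm over the gauge's origin. The tab is 10 mm thick in x, 34 mm wide in y, from 18 to 66 mm above the origin; a 10 x 12 mm neck joins it to the arm. Axes as the gauge's.
- dial (a point): Middle of the gauge's round case, diameter 40 mm, 23 mm thick (x = -13 to -36 mm from the gauge's origin), centred 72 mm below the origin. A stem under it ends 117 mm below the origin. Axes as the gauge's.
- stand: Fixed steel stand on which the gauge hangs at the start. Origin: middle of its underside, z up. A plain bar along y at x = 0, 12 mm thick, 30 tall, top at z = 150, between posts 10 mm thick at y = -52 and 52 mm; foot 110 x 130 x 12 mm. The gauge hangs near y = 0, dial to -x.
- rack: Fixed hanging rack. Origin: middle of its underside, z up. Oak foot 100 x 300 x 16 mm; posts 26 x 18 mm at y = -135 and 135, up to z = 154; between them a flat steel bar along y at x = 0, 12 mm thick, 30 tall. The gauge is to hang there with its dial to the rack's -x; riding on the bar beside the notch its origin is at about z = 149 mm, fully home at about 140.
- bar_top (a point): Middle of the rack (x = y = 0) at the bar's top, z = 150. The bar's one notch, 15 mm wide in y, 9 deep, right across the top, for the gauge's 12 mm arm, is not measured: its middle is anywhere from y = -14 to 14 mm. See or feel for it. Under 40 N the bar does not shift endways; on rubber bushes it gives 1 mm down per 3 N (the point does not move).
- union_a: Cast iron pipe union (diameter 48 mm, z = -84 to -38 mm, centred at x = -5) on a flat steel hook, about 0.3 kg, hanging loose on the plain top of the rack's bar on its +y side, 61 to 67 mm from the middle. Origin: middle of the underside of its hook's arm, which is 25 mm in x, 10 in y, 6 thick; z up.
- union_b: The same kind of pipe union on a hook, hanging loose on the rack's -y side, 61 to 67 mm from the middle. Origin and sizes as for union_a.
- gasket: Grey rubber gasket ring lying on the table, outer diameter 72 mm, 6 mm thick; origin at the centre of its underside. To be left alone.
- thermostat: Cream thermostat with a round dial, 85 x 85 x 42 mm, on the table; origin at the centre of its underside. To be left alone.
Things that resemble listed ones, but are neither listed nor needed, are in the scene too. Of the things like the stand, leave any that is blue; of the rest the smaller one is meant.

How it is judged:
On the way:
1. the gauge is lifted clear of its stand (z of gauge in the frame of stand above 0.18 m), for 0.1 s.
At the end, for the whole second after the job is handed in: The gauge hangs still by its hook in the notch: origin 132 to 144.5 mm above the rack's underside, within 8 mm of the bar in x, 20 mm of the middle in y, dial to the rack's -x, leaning under 0.3 rad. Both unions hang within 15 mm of where they were, leaning under 0.25 rad (z of gauge in the frame of rack between 0.132 and 0.1445 m and y of gauge in the frame of rack between -0.02 and 0.02 m and x of gauge in the frame of rack between -0.008 and 0.008 m and x of dial in the frame of rack below 0 m and angle between gauge's own z axis and vertical below 0.3 rad and angle between the x axis of gauge and the x axis of rack, either way round below 0.3 rad and linear speed of gauge below 0.03 m/s and distance of each of union_a, union_b from where it was at the start of the episode below 0.015 m and angle between each of union_a, union_b's own z axis and vertical below 0.25 rad); the robot touches nothing.
It fails at once if the gauge presses on the rack or its bar with more than 20 N (contact force between gauge and rack above 20 N).
It fails at once if a union is pushed more than 25 mm along or off the bar (distance of any of union_a, union_b from where it was at the start of the episode above 0.025 m).
It fails at once if the gasket ring or the thermostat is moved (distance of any of gasket, thermostat from where it was at the start of the episode above 0.015 m).
It also fails if it takes over 72 s, if anything falls off the work surface, if the arm or the gripper's body presses on something with over 40 N, if the wrist force passes 120 N, or if a joint passes its speed limit or range.

## Working session

There is one attempt and no reset: what is moved stays moved. The work goes in short steps, Python scripts to look and compute and a tool call to move; the robot and the scene stay as the last step left them, time stands still between calls to the robot, and variables do not carry over. Pictures are saved under pics/ and viewed, on a budget of 10 in all, crops included, one or two more only if the job needs it, and the job is handed in when it is done.

Besides the shell and the picture viewer there is one more tool, called after "Emit:" by a JSON object that holds its "method" and its "body". step_arm: Moves the arm, as the interface text tells. Its arguments: {"type":"object","properties":{"hand":{"type":"array","items":{"type":"number"}},"xyz":{"type":"array","items":{"type":"array","items":{"type":"number"}}},"turn":{"type":"array","items":{"type":"number"}}},"required":["hand","xyz","turn"]}

```bash
mkdir -p pics; cat > h.py <<'E'
import numpy as np, cv2
from bench import bot
def cloud(cam,d):
    p=bot.camera_params(cam); f=240/np.tan(np.radians(p["fov_y"])/2)
    v,u=np.mgrid[0:480,0:640]
    P=np.stack([(u-p["cx"])/f*d,(v-p["cy"])/f*d,d],-1)
    if "T" in p: T=np.array(p["T"])
    else:
        from scipy.spatial.transform import Rotation as R
        s=bot.get_state(); E=np.eye(4); q=s["eef_rot"]; E[:3,:3]=R.from_quat([q[1],q[2],q[3],q[0]]).as_matrix(); E[:3,3]=s["eef_pos"]
        T=E@np.array(p["tool_from_camera"])
    W=P@T[:3,:3].T+T[:3,3]; W[d<=0]=np.nan
    return W
E
python3 - <<'E'
from h import *
s=bot.get_state(); print({k:np.round(v,3) for k,v in s.items()})
for c in("top","side"):
    im,d=bot.read_camera(c); cv2.imwrite(f"pics/{c}0.png",im[:,:,::-1]); np.save(f"{c}0.npy",cloud(c,d)); 
    print(c,np.round(bot.camera_params(c)["T"],3).tolist())
    for l in("gauge","tab","dial","stand","rack","bar_top","union_a","gasket","thermostat"):
        print(l,[(np.round(r["xyz"],3).tolist(),round(r["score"],2)) for r in bot.place_of(l,c)])
E
```

```text
{'time_s': np.float64(0.0), 'q': array([ 1.259,  0.131,  1.489, -0.   ,  1.523, -0.085]), 'qd': array([-0.   ,  0.002,  0.   ,  0.001, -0.001, -0.001]), 'effort': array([-1.0000e-03, -5.6937e+01, -5.0057e+01, -0.0000e+00,  1.4000e-02,
        0.0000e+00]), 'eef_pos': array([0.135, 0.584, 0.23 ]), 'eef_rot': array([-0.   ,  0.113,  0.994, -0.001]), 'ft_force': array([ 0.648, -0.278, -0.056]), 'torque': array([-0.027, -0.003,  0.003]), 'gripper_width': np.float64(0.086)}
top [[0.012, -0.987, 0.162, 0.305], [-1.0, -0.009, 0.018, 0.076], [-0.017, -0.162, -0.987, 1.056], [0.0, 0.0, 0.0, 1.0]]
gauge [([0.571, 0.15, 0.152], 0.93)]
tab [([0.565, 0.148, 0.196], 0.69)]
dial [([0.557, 0.154, 0.078], 0.65), ([0.572, 0.152, 0.0], 0.48)]
stand [([0.6, 0.437, -0.001], 0.88), ([0.313, 0.376, -0.003], 0.69), ([0.573, 0.152, 0.001], 0.6)]
rack [([0.571, -0.205, -0.001], 0.78)]
bar_top [([0.568, -0.202, 0.15], 0.88)]
union_a [([0.57, -0.143, 0.149], 0.96), ([0.571, -0.268, 0.148], 0.62)]
gasket [([0.397, -0.181, -0.001], 0.82)]
thermostat [([0.391, 0.157, -0.0], 0.97)]
side [[0.952, -0.16, 0.262, 0.248], [-0.307, -0.471, 0.827, -0.627], [-0.009, -0.867, -0.498, 0.568], [0.0, 0.0, 0.0, 1.0]]
gauge [([0.57, 0.154, 0.148], 0.73), ([0.57, -0.206, -0.007], 0.2)]
tab [([0.56, 0.151, 0.192], 0.8), ([0.567, -0.271, 0.146], 0.2)]
dial [([0.555, 0.15, 0.075], 0.97)]
stand [([0.571, 0.154, 0.004], 0.95), ([0.596, 0.438, -0.002], 0.92), ([0.309, 0.371, -0.0], 0.6)]
rack [([0.568, -0.203, -0.003], 0.97), ([0.396, 0.158, -0.002], 0.38)]
bar_top [([0.569, -0.205, 0.148], 0.65)]
union_a [([0.57, -0.139, 0.153], 0.93), ([0.567, -0.271, 0.145], 0.81)]
gasket [([0.399, -0.181, -0.0], 0.78)]
thermostat [([0.396, 0.159, -0.002], 0.9)]
```

View pics/top0.png

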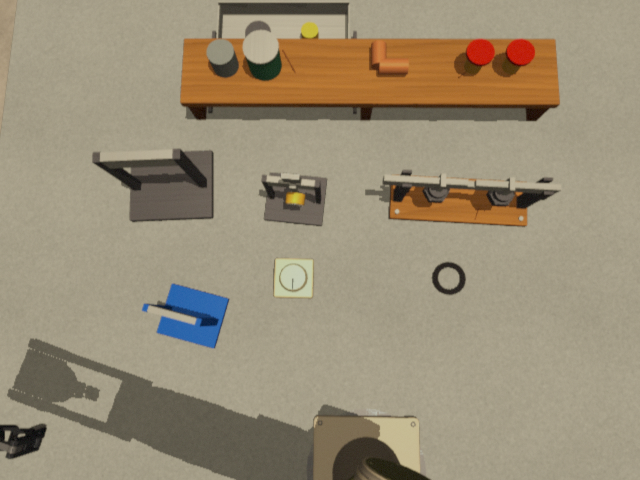

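View pics/side0.png

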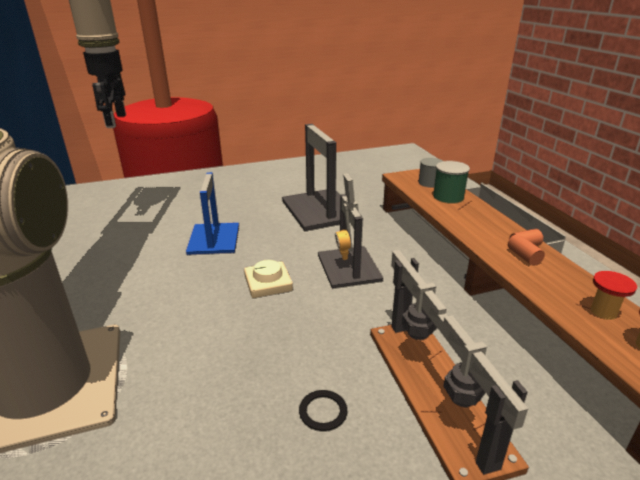

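```bash
python3 - <<'E'
from h import *
for c in("top","side"):
    W=np.load(c+"0.npy"); P=W.reshape(-1,3); P=P[~np.isnan(P[:,0])]
    def rect(n,m):
        Q=P[m]
        if len(Q)<10: print(c,n,len(Q)); return
        (a,b),(w,h),t=cv2.minAreaRect(Q[:,:2].astype(np.float32)); print(c,n,len(Q),np.round([a,b,w,h],4),round(t,1),'z',np.round(np.percentile(Q[:,2],[2,50,98]),4), 'med',np.round(np.median(Q,0),4))
    x,y,z=P.T
    g=(abs(x-.57)<.06)&(abs(y-.152)<.08)
    rect('tab',g&(z>.172)&(z<.25)&(abs(y-.152)<.03))
    rect('tabtop',g&(z>.21)&(z<.25)&(abs(y-.152)<.03))
    rect('standbar',g&(z>.143)&(z<.156))
    r=(abs(x-.57)<.03)&(abs(y+.205)<.16)
    rect('rackbar',r&(z>.146)&(z<.152)&(abs(y+.205)<.11))
    rect('posts',r&(z>.1525)&(z<.158))
    m=r&(z>.13)&(z<.17)&(abs(x-.57)<.008)&(abs(y+.205)<.09)
    yy=np.arange(-.29,-.12,.003)
    for a in yy:
        k=m&(y>=a)&(y<a+.003)
        if k.sum(): print(round(a+.0015,4),k.sum(),np.round([np.percentile(z[k],90),np.median(z[k])],4),end=' | ')
    print()
E
```

```text
top tab 173 [0.5609 0.1504 0.034  0.0115] 86.4 z [0.1757 0.214  0.2182] med [0.5596 0.15   0.214 ]
top tabtop 109 [0.5605 0.1502 0.0334 0.0107] 83.5 z [0.2116 0.2153 0.2183] med [0.5606 0.1502 0.2153]
top standbar 323 [0.5671 0.1559 0.114  0.0219] 83.9 z [0.1442 0.1495 0.1549] med [0.5697 0.1597 0.1495]
top rackbar 591 [ 0.5699 -0.2051  0.2191  0.0248] 87.0 z [0.1463 0.1495 0.1518] med [ 0.5702 -0.2129  0.1495]
top posts 266 [ 0.5705 -0.2028  0.3112  0.0349] 87.3 z [0.1525 0.1544 0.1577] med [ 0.5687 -0.2306  0.1544]
-0.2885 7 [0.1514 0.1495] | -0.2855 9 [0.1516 0.149 ] | -0.2825 8 [0.1516 0.15  ] | -0.2795 9 [0.1512 0.1491] | -0.2765 3 [0.1518 0.1518] | -0.2735 15 [0.1571 0.1558] | -0.2705 9 [0.1577 0.1549] | -0.2675 19 [0.1571 0.1552] | -0.2645 18 [0.1571 0.15  ] | -0.2615 13 [0.1521 0.1495] | -0.2585 8 [0.1512 0.1497] | -0.2555 11 [0.1513 0.1501] | -0.2525 11 [0.1512 0.1504] | -0.2495 13 [0.1518 0.1491] | -0.2465 13 [0.1515 0.1502] | -0.2435 13 [0.1508 0.148 ] | -0.2405 17 [0.1512 0.149 ] | -0.2375 14 [0.1507 0.1497] | -0.2345 10 [0.1507 0.1481] | -0.2315 13 [0.1511 0.1484] | -0.2
[... 2508 characters left out ...]
1417] | -0.1925 20 [0.1419 0.1411] | -0.1895 35 [0.149  0.1423] | -0.1865 44 [0.1507 0.1467] | -0.1835 24 [0.1506 0.1473] | -0.1805 23 [0.1508 0.1451] | -0.1775 26 [0.151  0.1487] | -0.1745 24 [0.1511 0.1494] | -0.1715 25 [0.1514 0.1442] | -0.1685 21 [0.1507 0.1486] | -0.1655 22 [0.1513 0.1496] | -0.1625 23 [0.1513 0.1483] | -0.1595 21 [0.1508 0.1452] | -0.1565 23 [0.1509 0.1475] | -0.1535 20 [0.1506 0.1466] | -0.1505 19 [0.1507 0.1484] | -0.1475 21 [0.1517 0.1459] | -0.1445 66 [0.1561 0.1501] | -0.1415 45 [0.1568 0.1466] | -0.1385 29 [0.1567 0.1536] | -0.1355 27 [0.1576 0.1552] | -0.1325 3 [0.1526 0.14  ] | -0.1265 6 [0.1517 0.1509] | -0.1235 8 [0.1513 0.1509] | -0.1205 16 [0.1504 0.1451] |
```

The top and side views agree. The gauge hangs on the small grey stand near (0.57, 0.15), image (293,190). The large grey stand, the blue stand and the shelf are distractors. The rack is at (0.57, -0.205), top-view (470,187). Depth shows a 9 mm dip at y ≈ -0.203 to -0.188, so the notch centre is about -0.1955. I'll move above the stand next.

Emit:
{"method": "step_arm", "body": {"hand": [0,0,0,0,0,0,0,0,0,0], "xyz": [[0,0,-4],[0,0,-8],[0,0,-12],[-3,-2,-14],[-6.5,-4,-14],[-10,-6,-14],[-13,-8,-14],[-16.5,-10,-14],[-20,-12,-14],[-23,-14,-14]], "turn": [0,0,0,0.1,0.2,0.3,0.4,0.5,0.6,0.7]}}

```text
time_s: 1.83
eef_pos: [0.3289, 0.3948, 0.3714]
eef_rot: [0.0, 0.449, 0.893, 0.0]
ft_force: [0.7, 0.7, 0.3]
gripper_width: 0.0856
```

```bash
cat >> h.py <<'E'
def go(x,y,z,yaw=None):
    "shift in cm and turn from the measured pose; yaw = heading of tool y (rad, world)"
    from scipy.spatial.transform import Rotation as R
    s=bot.get_state(); q=s["eef_rot"]; M=R.from_quat([q[1],q[2],q[3],q[0]]).as_matrix()
    cur=np.arctan2(M[1,1],M[0,1]); 
    print("t",round(s["time_s"],2),"pos",np.round(s["eef_pos"],4),"yaw",round(cur,4),"tilt",np.round(M[:2,2],4),"F",np.round(s["ft_force"],2),"w",round(s["gripper_width"],4))
    print("shift cm",np.round(100*M.T@(np.array([x,y,z])-s["eef_pos"]),2),"turn",None if yaw is None else round(cur-yaw,4))
E
python3 -c "
from h import *
go(.565,.152,.37,-.1)"
```

```text
t 1.83 pos [0.3289 0.3948 0.3714] yaw 0.6388 tilt [0.0006 0.0002] F [0.75 0.75 0.27] w 0.0856
shift cm [-33.57   4.47   0.15] turn 0.7388
```

Emit:
{"method": "step_arm", "body": {"hand": [0,0,0,0,0,0,0,0,0,0], "xyz": [[-4,0.5,0],[-8,1,0],[-12,1.5,0],[-16,2,0],[-20,2.5,0],[-24,3.2,0],[-28,3.8,0],[-32,4.2,0],[-33.6,4.5,0],[-33.6,4.5,0]], "turn": [0.08,0.16,0.24,0.32,0.4,0.48,0.56,0.64,0.74,0.74]}}

```text
time_s: 2.67
eef_pos: [0.5673, 0.1513, 0.3702]
eef_rot: [0.0, 0.744, 0.669, -0.001]
ft_force: [0.5, 0.5, -0.2]
gripper_width: 0.0854
```

```bash
python3 - <<'E'
from h import *
go(.565,.152,.37,-.1)
im,d=bot.read_camera("wrist"); W=cloud("wrist",d); cv2.imwrite("pics/w1.png",im[:,:,::-1]); np.save("w1.npy",W)
for l in("tab","gauge","stand"): print(l,[(np.round(r["xyz"],3).tolist(),round(r["score"],2)) for r in bot.place_of(l,"wrist")])
P=W.reshape(-1,3); P=P[~np.isnan(P[:,0])]; x,y,z=P.T
g=(abs(x-.57)<.06)&(abs(y-.152)<.08)
for n,m in(('tabtop',g&(z>.205)&(z<.25)&(abs(y-.152)<.03)),('bar',g&(z>.146)&(z<.152)),('posts',g&(z>.153)&(z<.17))):
    Q=P[m]
    if len(Q)>9: (a,b),(w,h),t=cv2.minAreaRect(Q[:,:2].astype(np.float32)); print(n,len(Q),np.round([a,b,w,h],4),round(t,1),np.round(np.percentile(Q[:,2],[2,50,98]),4))
E
```

```text
t 2.67 pos [0.5673 0.1513 0.3702] yaw -0.1064 tilt [-0.0009 -0.0012] F [ 0.53  0.48 -0.23] w 0.0854
shift cm [ 0.04 -0.24  0.02] turn -0.0064
tab [([0.56, 0.15, 0.192], 0.65)]
gauge [([0.568, 0.151, 0.149], 0.8)]
stand [([0.568, 0.159, 0.003], 0.96), ([0.312, 0.374, -0.004], 0.57), ([0.554, 0.149, 0.07], 0.38)]
tabtop 455 [0.5591 0.1529 0.0341 0.011 ] 84.3 [0.2075 0.2156 0.2174]
bar 906 [0.5712 0.1574 0.114  0.0182] 84.8 [0.1485 0.15   0.1515]
posts 109 [0.574  0.1517 0.0122 0.0088] 84.7 [0.1571 0.1595 0.1681]
```

View pics/w1.png

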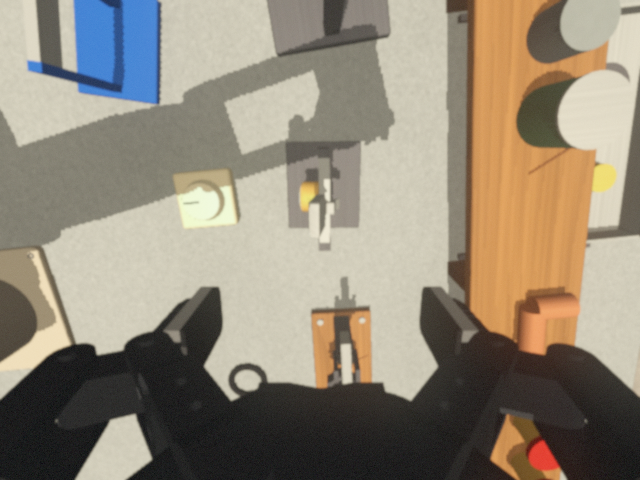

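The wrist view shows the tab centred between the open fingers at (315,210), at yaw ≈ -0.094. The gauge leans as described. I'll descend and grip.

Emit:
{"method": "step_arm", "body": {"hand": [0,0,0,0,0,0,0,0,0,0], "xyz": [[0,0.1,3],[0,0.1,6],[0,0.1,9],[0,0.1,12],[0,0.1,15],[0,0.1,17],[0,0.1,18.5],[0,0.1,19.5],[0,0.1,19.6],[0,0.1,19.6]], "turn": [-0.01,-0.01,-0.01,-0.01,-0.01,-0.01,-0.01,-0.01,-0.01,-0.01]}}

```text
time_s: 3.7
eef_pos: [0.5658, 0.1555, 0.1755]
eef_rot: [-0.0, 0.736, 0.677, -0.0]
ft_force: [-0.6, -0.2, -0.5]
gripper_width: 0.085
```

Emit:
{"method": "step_arm", "body": {"hand": [60,120,150,180,200,215,230,245,255,255], "xyz": [[0,0,0],[0,0,0],[0,0,0],[0,0,0],[0,0,0],[0,0,0],[0,0,0],[0,0,0],[0,0,0],[0,0,0]], "turn": [0,0,0,0,0,0,0,0,0,0]}}

```text
time_s: 4.53
eef_pos: [0.568, 0.1545, 0.1761]
eef_rot: [0.001, 0.737, 0.676, 0.002]
ft_force: [6.5, -0.1, -1.5]
gripper_width: 0.0097
```

Emit:
{"method": "step_arm", "body": {"hand": [255,255,255,255,255,255,255,255,255,255], "xyz": [[0,0,0],[0,0,0],[0,0,0],[0,0,0],[0,0,-0.5],[0,0,-1],[0,0,-1],[0,0,-1],[0,0,-1],[0,0,-1]], "turn": [0,0,0,0,0,0,0,0,0,0]}}

```text
time_s: 5.37
eef_pos: [0.5679, 0.1543, 0.186]
eef_rot: [0.001, 0.737, 0.676, 0.001]
ft_force: [6.1, -1.5, -0.8]
gripper_width: 0.0092
```

Emit:
{"method": "step_arm", "body": {"hand": [255,255,255,255,255,255,255,255,255,255], "xyz": [[0,0,-0.5],[0,0,-1],[0,0,-2],[0,0,-4],[0,0,-7],[0,0,-10],[0,0,-13],[0,0,-15],[0,0,-15],[0,0,-15]], "turn": [0,0,0,0,0,0,0,0,0,0]}}

```text
time_s: 6.2
eef_pos: [0.5668, 0.1549, 0.3369]
eef_rot: [0.001, 0.737, 0.676, 0.001]
ft_force: [0.1, -0.1, -3.7]
gripper_width: 0.0095
```

```bash
python3 - <<'E'
from h import *
go(.568,-.1955,.336,-.047)
for c in("side","top"):
    im,d=bot.read_camera(c); cv2.imwrite(f"pics/{c}1.png",im[:,:,::-1][:300,250:450] if c=="side" else im[:,:,::-1]); W=cloud(c,d); np.save(c+"1.npy",W)
    for l in("tab","gauge","dial"): print(l,[(np.round(r["xyz"],3).tolist(),round(r["score"],2)) for r in bot.place_of(l,c)])
    for l in("gauge",):
        r=bot.regions_of(l,c)
        if r: Q=W[r[0]["pixels"]]; Q=Q[~np.isnan(Q[:,0])]; print(c,len(Q),np.round(np.percentile(Q,[2,50,98],axis=0),4).tolist())
E
```

```text
t 6.2 pos [0.5668 0.1549 0.3369] yaw -0.0859 tilt [0.0029 0.0006] F [ 0.14 -0.09 -3.75] w 0.0095
shift cm [-34.9    3.13   0.07] turn -0.0389
tab [([0.566, 0.151, 0.353], 0.92)]
gauge [([0.566, 0.151, 0.31], 0.82)]
dial [([0.549, 0.15, 0.239], 0.58)]
side 915 [[0.5316, 0.1316, 0.2013], [0.5561, 0.1436, 0.263], [0.5786, 0.1616, 0.3775]]
tab [([0.568, 0.15, 0.349], 0.87)]
gauge []
dial [([0.544, 0.152, 0.238], 0.67)]
top 602 [[0.5285, 0.133, 0.0112], [0.5465, 0.1471, 0.2536], [0.6254, 0.1704, 0.3732]]
```

View pics/side1.png

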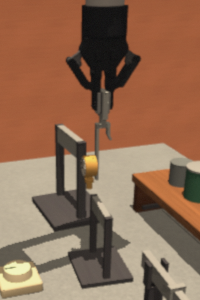

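The gauge hangs vertical in the grip, with the tab at (103,105) in the crop and the case below it. I'll carry it over the rack.

Emit:
{"method": "step_arm", "body": {"hand": [255,255,255,255,255,255,255,255,255,255], "xyz": [[0,0,-2],[-3,0.3,-3],[-7,0.6,-3],[-11,1,-3],[-15,1.4,-3],[-19,1.7,-3],[-23,2.1,-3],[-27,2.5,-3],[-31,2.8,-3],[-33,3,-3]], "turn": [0,-0.01,-0.02,-0.03,-0.04,-0.04,-0.04,-0.04,-0.04,-0.04]}}

```text
time_s: 7.53
eef_pos: [0.567, -0.1812, 0.3649]
eef_rot: [0.0, 0.724, 0.69, -0.001]
ft_force: [0.4, 0.7, -3.4]
gripper_width: 0.0095
```

Emit:
{"method": "step_arm", "body": {"hand": [255,255,255,255,255,255,255,255,255,255], "xyz": [[-1.5,0.1,0],[-1.5,0.1,0],[-1.5,0.1,0],[-1.5,0.1,0],[-1.5,0.1,0],[-1.5,0.1,0],[-1.5,0.1,0],[-1.5,0.1,0],[-1.5,0.1,0],[-1.5,0.1,0]], "turn": [0,0,0,0,0,0,0,0,0,0]}}

```text
time_s: 8.37
eef_pos: [0.5681, -0.1914, 0.3653]
eef_rot: [0.0, 0.723, 0.691, 0.0]
ft_force: [-0.1, 0.4, -2.9]
gripper_width: 0.0094
```

```bash
cat > m.py <<'E'
from h import *
go(.570,-.192,.336,-.047)
for c in("top","side","wrist"):
    if c=="wrist":
        im,d=bot.read_camera(c); W=cloud(c,d); cv2.imwrite("pics/w2.png",im[:,:,::-1])
    else: W=np.load(c+"0.npy")
    P=W.reshape(-1,3); P=P[~np.isnan(P[:,0])]; x,y,z=P.T
    r=(abs(x-.57)<.03)&(abs(y+.205)<.12)
    Q=P[r&(z>.1485)&(z<.152)&(abs(abs(y+.205)-.063)>.012)]
    # edges of the top face per y bin
    lo=[];hi=[];yy=[]
    for a in np.arange(-.32,-.09,.006):
        k=(Q[:,1]>=a)&(Q[:,1]<a+.006)
        if k.sum()>8: yy.append(a+.003); lo.append(np.percentile(Q[k,0],5)); hi.append(np.percentile(Q[k,0],95))
    if len(yy)<4: print(c,"few"); continue
    f=np.polyfit(yy,(np.array(lo)+hi)/2,1); print(c,len(yy),"yaw",round(-f[0],4),"x at notch",np.round(np.polyval(f,-.1955),4),"width",np.round(np.median(np.array(hi)-lo),4))
    n=(abs(x-np.polyval(f,y))<.005)&(z>.132)&(z<.1455)&(abs(y+.205)<.035)
    if n.sum()>5: print(" notch floor y",n.sum(),np.round(np.percentile(y[n],[3,50,97]),4),"zmax rack",np.round(z[r].max(),3))
E
python3 m.py
```

```text
t 8.37 pos [ 0.5681 -0.1914  0.3653] yaw -0.0456 tilt [ 0.0001 -0.    ] F [-0.09  0.42 -2.92] w 0.0094
shift cm [-0.05  0.19  2.93] turn 0.0014
top 28 yaw -0.0498 x at notch 0.5709 width 0.0104
 notch floor y 44 [-0.22   -0.1981 -0.1904] zmax rack 0.16
side 30 yaw -0.0473 x at notch 0.5719 width 0.0112
 notch floor y 89 [-0.2316 -0.1927 -0.1733] zmax rack 0.158
wrist 23 yaw -0.0473 x at notch 0.5698 width 0.0111
 notch floor y 113 [-0.2035 -0.1975 -0.1907] zmax rack 0.469
```

View pics/w2.png

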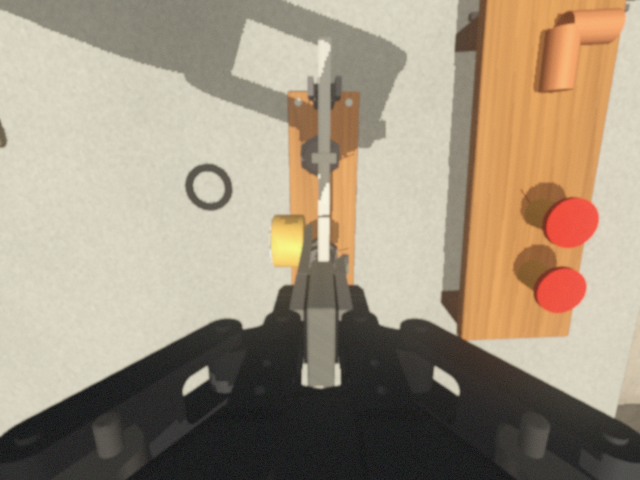

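The wrist view shows the gauge (case at (288,240)) above the rack, in line with the bar. The notch edge is at (323,216), with union A at (320,155). I'll lower it to just above the bar.

Emit:
{"method": "step_arm", "body": {"hand": [255,255,255,255,255,255,255,255,255,255], "xyz": [[-0.05,0.2,2],[-0.1,0.2,4],[-0.1,0.2,6],[-0.1,0.2,8],[-0.1,0.2,10],[-0.1,0.2,12],[-0.1,0.2,14],[-0.1,0.2,15.5],[-0.1,0.2,16],[-0.1,0.2,16]], "turn": [0,0,0,0,0,0,0,0,0,0]}}

```text
time_s: 9.25
eef_pos: [0.569, -0.1923, 0.2034]
eef_rot: [-0.002, 0.723, 0.691, -0.001]
ft_force: [0.9, 0.2, -2.7]
gripper_width: 0.0088
```

```bash
python3 - <<'E'
from h import *
go(.570,-.1925,.180,-.047)
im,d=bot.read_camera("side"); W=cloud("side",d); cv2.imwrite("pics/side2.png",cv2.resize(im[:,:,::-1][200:480,330:550],None,fx=2.5,fy=2.5,interpolation=2)); np.save("s2.npy",W)
r=bot.regions_of("gauge","side")
for q in r[:1]:
    Q=W[q["pixels"]]; Q=Q[~np.isnan(Q[:,0])]
    for a in np.arange(.05,.24,.01):
        k=(Q[:,2]>=a)&(Q[:,2]<a+.01)
        if k.sum()>3: print(round(a,3),k.sum(),"x",np.round(np.percentile(Q[k,0],[3,97]),4),"y",np.round(np.percentile(Q[k,1],[3,97]),4))
for l in("tab","gauge","dial"): print(l,[(np.round(r["xyz"],3).tolist(),round(r["score"],2)) for r in bot.place_of(l,"side")])
E
```

```text
t 9.25 pos [ 0.569  -0.1923  0.2034] yaw -0.0461 tilt [-0.0032  0.0014] F [ 0.88  0.24 -2.66] w 0.0088
shift cm [-0.02  0.11  2.34] turn 0.0009
tab [([0.568, -0.196, 0.222], 0.88)]
gauge [([0.571, -0.195, 0.176], 0.96)]
dial [([0.546, -0.195, 0.106], 0.83)]
```

View pics/side2.png

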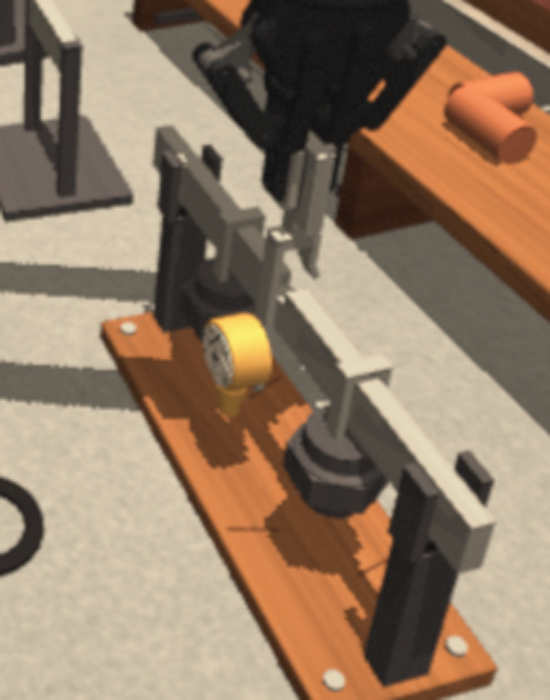

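The side view shows the hook above the bar at crop (290,235), its legs either side of the bar and the dial between the unions. I'll lower gently over the bar.

Emit:
{"method": "step_arm", "body": {"hand": [255,255,255,255,255,255,255,255,255,255], "xyz": [[0,0.1,0.3],[0,0.1,0.6],[0,0.1,0.9],[0,0.1,1.2],[0,0.1,1.5],[0,0.1,1.8],[0,0.1,2.0],[0,0.1,2.1],[0,0.1,2.1],[0,0.1,2.1]], "turn": [0,0,0,0,0,0,0,0,0,0]}}

```text
time_s: 10.33
eef_pos: [0.5711, -0.1928, 0.1843]
eef_rot: [0.0, 0.723, 0.691, 0.0]
ft_force: [-0.3, 0.0, -2.2]
gripper_width: 0.0092
```

Emit:
{"method": "step_arm", "body": {"hand": [255,255,255,255,255,255,255,255,255,255], "xyz": [[0,0,0.1],[0,0,0.2],[0,0,0.3],[0,0,0.4],[0,0,0.5],[0,0,0.6],[0,0,0.6],[0,0,0.6],[0,0,0.6],[0,0,0.6]], "turn": [0,0,0,0,0,0,0,0,0,0]}}

```text
time_s: 11.17
eef_pos: [0.5711, -0.1928, 0.1784]
eef_rot: [0.0, 0.723, 0.691, 0.0]
ft_force: [0.1, 0.8, -2.9]
gripper_width: 0.0094
```

Emit:
{"method": "step_arm", "body": {"hand": [255,255,255,255,255,255,255,255,255,255], "xyz": [[0,0,0.1],[0,0,0.2],[0,0,0.3],[0,0,0.4],[0,0,0.5],[0,0,0.5],[0,0,0.5],[0,0,0.5],[0,0,0.5],[0,0,0.5]], "turn": [0,0,0,0,0,0,0,0,0,0]}}

```text
time_s: 12.0
eef_pos: [0.5711, -0.1928, 0.1734]
eef_rot: [0.0, 0.723, 0.691, 0.0]
ft_force: [-0.8, -1.2, -3.0]
gripper_width: 0.0091
```

Emit:
{"method": "step_arm", "body": {"hand": [255,255,255,255,255,255,255,255,255,255], "xyz": [[0,0,0.1],[0,0,0.2],[0,0,0.2],[0,0,0.2],[0,0,0.2],[0,0,0.2],[0,0,0.2],[0,0,0.2],[0,0,0.2],[0,0,0.2]], "turn": [0,0,0,0,0,0,0,0,0,0]}}

```text
time_s: 12.83
eef_pos: [0.5711, -0.1928, 0.1713]
eef_rot: [0.0, 0.723, 0.691, 0.0]
ft_force: [0.2, -0.3, -2.1]
gripper_width: 0.0093
```

Emit:
{"method": "step_arm", "body": {"hand": [255,255,255,255,255,255,255,255,255,255], "xyz": [[0,0,0.1],[0,0,0.2],[0,0,0.3],[0,0,0.3],[0,0,0.3],[0,0,0.3],[0,0,0.3],[0,0,0.3],[0,0,0.3],[0,0,0.3]], "turn": [0,0,0,0,0,0,0,0,0,0]}}

```text
time_s: 13.67
eef_pos: [0.5711, -0.1928, 0.1683]
eef_rot: [0.0, 0.723, 0.691, 0.0]
ft_force: [-0.3, -0.1, -2.6]
gripper_width: 0.0093
```

```bash
python3 - <<'E'
from h import *
go(.5711,-.1928,.1655,-.047)
im,d=bot.read_camera("side"); cv2.imwrite("pics/side3.png",cv2.resize(im[:,:,::-1][240:400,380:520],None,fx=4,fy=3.7,interpolation=2))
for l in("tab","gauge","dial"): print(l,[(np.round(r["xyz"],4).tolist(),round(r["score"],2)) for r in bot.place_of(l,"side")])
go(.5711,-.1928,.1655,-.047)
E
```

```text
t 13.67 pos [ 0.5711 -0.1928  0.1683] yaw -0.046 tilt [ 0.0001 -0.    ] F [-0.35 -0.07 -2.6 ] w 0.0093
shift cm [-0.    0.    0.28] turn 0.001
tab [([0.5678, -0.1967, 0.1886], 0.84)]
gauge [([0.5715, -0.1974, 0.1411], 0.67)]
dial [([0.5486, -0.1949, 0.0763], 0.84)]
t 13.87 pos [ 0.5711 -0.1928  0.1683] yaw -0.046 tilt [ 0. -0.] F [ 0.25 -0.82 -2.24] w 0.0096
shift cm [0.   0.   0.28] turn 0.001
```

View pics/side3.png

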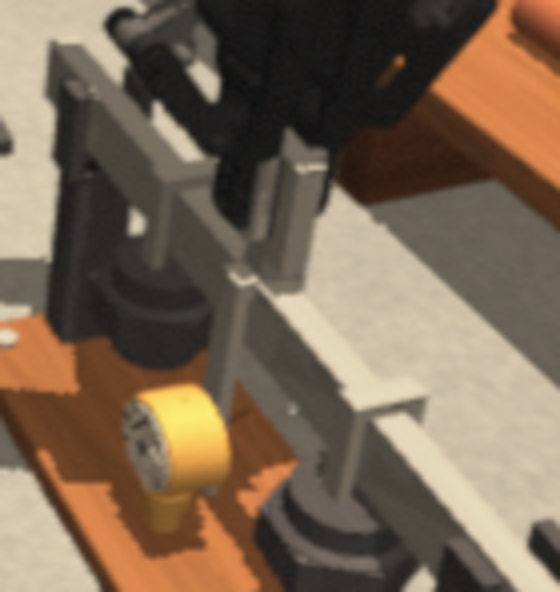

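The hook arm is sinking into the notch: its top is almost flush with the bar at (245,270). I'll go on down until there is light contact.

Emit:
{"method": "step_arm", "body": {"hand": [255,255,255,255,255,255,255,255,255,255], "xyz": [[0,0,0.1],[0,0,0.2],[0,0,0.2],[0,0,0.2],[0,0,0.2],[0,0,0.2],[0,0,0.2],[0,0,0.2],[0,0,0.2],[0,0,0.2]], "turn": [0,0,0,0,0,0,0,0,0,0]}}

```text
time_s: 14.7
eef_pos: [0.5711, -0.1928, 0.1663]
eef_rot: [0.0, 0.723, 0.691, 0.0]
ft_force: [0.9, -0.4, -2.5]
gripper_width: 0.0094
```

Emit:
{"method": "step_arm", "body": {"hand": [255,255,255,255,255,255,255,255,255,255], "xyz": [[0,0,0.1],[0,0,0.15],[0,0,0.15],[0,0,0.15],[0,0,0.15],[0,0,0.15],[0,0,0.15],[0,0,0.15],[0,0,0.15],[0,0,0.15]], "turn": [0,0,0,0,0,0,0,0,0,0]}}

```text
time_s: 15.53
eef_pos: [0.5711, -0.1928, 0.1649]
eef_rot: [0.0, 0.723, 0.691, 0.0]
ft_force: [0.2, -0.1, 2.6]
gripper_width: 0.0096
```

Contact at about 5 N and at home depth. I'll let go and withdraw.

Emit:
{"method": "step_arm", "body": {"hand": [230,205,180,150,120,80,40,0,0,0], "xyz": [[0,0,0],[0,0,0],[0,0,0],[0,0,0],[0,0,0],[0,0,0],[0,0,0],[0,0,0],[0,0,0],[0,0,0]], "turn": [0,0,0,0,0,0,0,0,0,0]}}

```text
time_s: 16.37
eef_pos: [0.5711, -0.1928, 0.1648]
eef_rot: [0.0, 0.723, 0.691, 0.0]
ft_force: [0.4, 0.1, 0.1]
gripper_width: 0.0855
```

Emit:
{"method": "step_arm", "body": {"hand": [0,0,0,0,0,0,0,0,0,0], "xyz": [[0,0,0],[0,0,-1],[0,0,-3],[0,0,-6],[0,0,-9],[0,0,-12],[0,0,-15],[0,0,-18],[0,0,-18],[0,0,-18]], "turn": [0,0,0,0,0,0,0,0,0,0]}}

```text
time_s: 17.2
eef_pos: [0.5721, -0.1932, 0.3487]
eef_rot: [0.003, 0.723, 0.691, 0.001]
ft_force: [-0.1, 0.7, -0.8]
gripper_width: 0.0855
```

```bash
python3 - <<'E'
from h import *
go(.5711,-.1928,.3455,-.047)
im,d=bot.read_camera("side"); W=cloud("side",d); cv2.imwrite("pics/side4.png",cv2.resize(im[:,:,::-1][220:420,360:540],None,fx=3,fy=3,interpolation=2))
for c in("side","wrist"):
    if c=="wrist": im,d=bot.read_camera(c); W=cloud(c,d)
    for l in("tab","gauge","dial","union_a"): print(c,l,[(np.round(r["xyz"],4).tolist(),round(r["score"],2)) for r in bot.place_of(l,c)])
    P=W.reshape(-1,3); P=P[~np.isnan(P[:,0])]; x,y,z=P.T
    k=(abs(x-.568)<.03)&(abs(y+.196)<.03)&(z>.18)&(z<.25); print("tab top z",np.round(np.percentile(z[k],98),4),"y",np.round(np.percentile(y[k],[2,98]),4),"x",np.round(np.percentile(x[k],[2,50,98]),4))
E
```

```text
t 17.2 pos [ 0.5721 -0.1932  0.3487] yaw -0.0459 tilt [ 0.0056 -0.0024] F [-0.1  0.7 -0.8] w 0.0855
shift cm [ 0.04 -0.1   0.32] turn 0.0011
side tab [([0.566, -0.1931, 0.184], 0.56)]
side gauge [([0.5711, -0.1967, 0.1371], 0.65)]
side dial [([0.5558, -0.1996, 0.0661], 0.89)]
side union_a [([0.5664, -0.27, 0.1464], 0.73), ([0.5682, -0.1377, 0.1496], 0.7)]
tab top z 0.2077 y [-0.214  -0.1808] x [0.5597 0.5624 0.5697]
wrist tab [([0.5603, -0.1964, 0.1859], 0.85)]
wrist gauge [([0.5687, -0.1959, 0.1396], 0.63)]
wrist dial []
wrist union_a [([0.5772, -0.1388, 0.1468], 0.93), ([0.5686, -0.2653, 0.1507], 0.79)]
tab top z 0.2072 y [-0.2123 -0.1794] x [0.558  0.5643 0.5706]
```

View pics/side4.png

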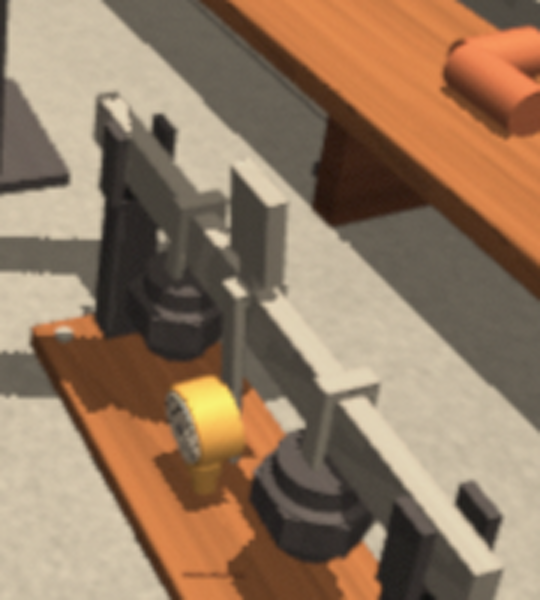

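The gauge hangs in the notch, arm flush with the bar at (245,285). The tab top is about 8.5 mm lower than on the stand, and the unions are in place. I'll let it settle, then hand in.

Emit:
{"method": "step_arm", "body": {"hand": [0,0,0,0,0,0,0,0,0,0], "xyz": [[0,0,0],[0,0,0],[0,0,0],[0,0,0],[0,0,0],[0,0,0],[0,0,0],[0,0,0],[0,0,0],[0,0,0]], "turn": [0,0,0,0,0,0,0,0,0,0]}}

```text
time_s: 18.53
eef_pos: [0.571, -0.1928, 0.3448]
eef_rot: [0.0, 0.723, 0.691, -0.0]
ft_force: [0.4, -0.2, -0.9]
gripper_width: 0.0856
```

Emit:
{"method": "step_arm", "body": {"hand": [0,0,0,0,0,0,0,0,0,0], "xyz": [[0,0,0],[0,0,0],[0,0,0],[0,0,0],[0,0,0],[0,0,0],[0,0,0],[0,0,0],[0,0,0],[0,0,0]], "turn": [0,0,0,0,0,0,0,0,0,0]}}

```text
time_s: 19.37
eef_pos: [0.5711, -0.1928, 0.3448]
eef_rot: [0.0, 0.723, 0.691, 0.0]
ft_force: [0.8, 0.3, 0.2]
gripper_width: 0.0851
```

```bash
python3 - <<'E'
from h import *
ims=[bot.read_camera("side")[0].astype(int) for _ in range(6)]
def sl(im): return im[240:400,380:520]
dif=abs(sl(ims[0])-sl(ims[5])).max(); print("max px change",dif, "mean",abs(sl(ims[0])-sl(ims[5])).mean())
for l in("gauge","dial","union_a"): print(l,[(np.round(r["xyz"],4).tolist(),round(r["score"],2)) for r in bot.place_of(l,"side")])
if abs(sl(ims[0])-sl(ims[5])).mean()<4: print("signing"); print(bot.sign_off())
E
```

```text
max px change 15 mean 0.8186160714285714
gauge [([0.5713, -0.1969, 0.1362], 0.89), ([0.3955, -0.1788, -0.0003], 0.42)]
dial [([0.559, -0.1975, 0.0651], 0.64)]
union_a [([0.5717, -0.1378, 0.1472], 0.89), ([0.5677, -0.2699, 0.1464], 0.77)]
signing
the job is handed in; nothing more can be done
None
```

The gauge hangs by its hook in the rack's notch with its dial to the rack's -x, and I handed the job in at about 20 s. I saw the notch as a 9 mm dip in the depth pictures at y ≈ -0.196, so no sideways feeling along the bar was needed. I gripped the gauge by its tab and lowered it in 2–5 mm steps. It touched bottom at home depth with about 5 N, and I then opened the gripper and withdrew.

Last checks before handing in:
- **Depth:** the networks put the gauge's origin at z ≈ 0.136–0.140 m. The tab top sat about 8.5 mm lower than on the stand, which agrees with fully home.
- **Stillness:** six frames over about 0.3 s showed no motion.
- **Unions:** both were within about 5 mm of their first readings, which is detector accuracy. One wrist-camera reading put union A about 7 mm off in x, but the side view did not confirm it.
- **Gasket and thermostat:** the arm did not go near either. I did not measure them again at the end.

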